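# Seal the blue jar and prove its lid holds

### The arm

A 6-joint arm with a two-finger parallel gripper is mounted at the origin on the work surface. World frame = base frame: x ahead of the robot, y to its left, z up, the work surface at z = 0. Lengths are in mm, angles in rad, forces in N, time in s.
With the tool pointing down it reaches from about 350 to 875 mm from the base axis. Payload 4.2 kg.
Tool frame: the origin (TCP) lies midway between the tips of the shut fingers; the grasp point (between the pads) lies 19 mm behind it; z points along the fingers, y is the line along which they close (so a half turn about z gives the same grasp; the last joint's range is limited). The gripper opens to 85 mm and grips with 20 to 120 N. Pads are 22 mm wide; open, the fingers measure 114 mm over their backs; the gripper's body (76 mm by 85 mm) begins 54 mm behind the grasp point. The pads swing forward as they close: fully open they stand 13 mm farther back than shut.
Start: joints at [-0.917, 0.385, 0.008, 0, -1.194, -0.259], TCP at [240.403, -576.893, 231.312] pointing down, gripper open.
Joint ranges: [-3.14, 3.14], [-1.21, 2.06], [-1.07, 1.41], [-3.16, 2.05], [-2.99, -0.16], [-3.1, 3.1]. Speed limits (rad/s): [2.79, 2.79, 3.14, 3.14, 3.14, 3.14].

### API

Orientations are given as a unit quaternion [x, y, z, w].
In Python, from bench import arm gives the robot as it stands.
- The arm moves only by the tool send_rows, never from a script. Its argument "targets" is a list of rows, each an object of numbers: "gripper": the gripper command: -1 is fully open, 1 is shut, values between are in proportion; "x", "y", "z": the shift along the tool's x, y, z in cm; "ax", "ay", "az": the turn, a rotation vector about the tool's x, y, z in degrees. A call has 1 to 5 rows; each row shifts and turns the commanded pose from where the row before left it, along the tool's axes as they then stand; what a row does not reach is not made up. A row lasts 1/12 s, in which the tool goes at most 41.7 mm and 7.16 degrees, less where a joint would pass 70% of its speed; a pose out of reach is approached as far as the arm can. A call is refused whole if a number of a shift passes 4.17 or a number of a turn 7.16, either way. A call with a gripper value outside its range is refused whole. The fingers move at their own pace and stop on an object; the grip force is fixed at half the most. Time passes only in rows, so rows that do not move let the fingers close. It gives the time, the measured TCP pose, the force, the opening and the grip force at its end, in the units of the state.
- arm.read_state(): the state, without advancing time (a new reading comes with each control period).
- arm.get_image(name): name is "side" or "top"; returns (picture, depth): 384x512x3 uint8, red, green, blue; 384x512 float32, mm along the optical axis (not along the pixel's ray), 0 where there is no reading.
- arm.camera_model(name): a dict with "fx", "fy", "cx", "cy" (pixels), "cam_to_world" (4x4, takes a point from camera to world coordinates). Camera axes: x right, y down, z forward; pixel columns grow to the right and rows downward; lengths in mm; the calibration is good to about 2 mm. A picture is of the moment at which its call begins. camera_model takes no time and is no camera call.
- arm.job_done(): hands the job in; it is judged then, once.
Trained networks look in the newest picture that a camera, given by its name, has taken for a name from the list of things; names that differ only in an ending like _2 or _b are one class to them, and where a whole thing is asked for, a point or a joint stands for the part that bears it (a point fixed in the world has none). Each returns a list of dicts, best first, with "score" (0 to 1); they miss things now and then, are a little off and sometimes report something else, mostly with a low value. They report only what shows in the picture. A call takes as long as a camera call.
- arm.boxes_of(camera, thing): "rect" ([left, top, width, height] in pixels, round what is visible of it).
The state is a dict: "clock": time; "joints": joint angles; "joint_vel": joint speeds; "joint_efforts": joint torques, N m; "position": TCP position; "ee_rot": TCP orientation; "contact_force": force on the tool from outside, world axes, zero at the start; "wrist_torque": the same for the moment, N m; "gripper_width": finger opening in mm; "grasp_force": force on a finger pad.
Only numpy, scipy, OpenCV 4.12 (cv2) and the standard library are available. Lean on these libraries where they do the work, as an engineer would, in place of code of your own. Each camera call takes 0.05 s, during which the arm holds its last target. There are 200 camera calls.

### The job

The blue jar's lid is standing up out of its rim with the orange gasket showing: press it fully home, pushing with no more than 25 newtons. Then hold the jar's knob and pull it straight up with a steady 10 newtons for two seconds to prove that the gasket holds, never so hard that the lid lifts again, and let go. Leave the jar where it stands on the turntable, and do not disturb anything else.

Things in the scene. Friction and masses are not known exactly. Their poses are not given: they have to be found in the camera images.
- susan_foot: round wooden foot of the bamboo lazy susan, 210 mm across and 16 mm high, screwed down to the shelf; origin at the centre of its underside, z up. On it turns a bamboo disc 304 mm across (top 36 mm above the shelf) that carries the three jars, their axes 85 mm from the disc's centre and 120 degrees apart
- susan (a joint): turning angle of the bamboo disc, rad, counter-clockwise from above; it turns freely except for a friction of about 0.25 N m (some 3 N at a jar). At angle a the blue jar stands in direction a (world yaw, plus the foot's yaw, which is 0) from the foot's centre
- blue_jar: glazed blue ceramic jar, 92 mm across, 115 mm high without its lid, its foot locked in a well of the turntable so that it cannot lift off; origin at the centre of its underside, 36 mm above the shelf, z up along the jar's axis
- jar_rim (a point): centre of the blue jar's rim, 115 mm above the jar's origin; the lid's underside rests here when it is home
- blue_lid (a joint): how far the blue lid stands above its home position, m: 0 fully home, starts somewhere from 6 to 12 mm, at most 20 mm. The lid is a flat ceramic disc 93 mm across, 12 mm thick, 250 g, that can only slide straight up or down the jar's axis, held by the friction of its orange gasket: about 10 N of push makes it slide down, about 15 N of pull makes it slide up, and it stays where it is left
- blue_knob (a joint): how far the knob has been drawn up (+) or pushed down (-) against its springy rubber neck, m; 0 at rest. The neck is stiff, about 0.14 mm per newton either way (a 10 N pull draws it up 1.4 mm; the pull must be read from the force, not from this), and springs back when released
- knob_top (a point): centre of the flat top of the blue lid's knob. The knob is a round upright bamboo cylinder 30 mm across, 28 mm high, on a thin rubber neck; its top lies 42 mm above the lid's upper face (its lower end 14 mm above it), so with the lid home and nothing pulling it lies 54 mm above the jar's rim
- white_jar: closed white ceramic jar of the same shape on the same turntable, lid and knob fixed; origin at the centre of its underside; must be left alone
- clay_jar: closed terracotta jar of the same shape on the same turntable, lid and knob fixed; origin at the centre of its underside; must be left alone
- whisk: loose steel whisk lying on the shelf, 290 mm long, up to 60 mm high; origin 130 mm from the handle's end, x towards its wires; bystander
- brush: loose silicone brush with a hard black handle and red head lying on the shelf, 215 mm long, 14 mm high; bystander
- cloche: loose small glass cloche on a round dark wooden base, 132 mm across, 146 mm high; origin at the centre of its underside; bystander, fragile
- bowl: loose white bowl 110 mm across, 50 mm high; bystander
- mug: loose grey-green mug 80 mm across, 90 mm high; bystander

How it is judged (in metres and radians):
On the way, in this order (a step that is already met when the one before it is completed fails the run):
1. the blue lid is pressed fully home (within 1.2 mm) (value of joint blue_lid below 0.0012 m), for 0.2 s.
2. with the lid home, the knob is pulled up with 7.5 to 12.5 N (neck drawn 1.0 to 1.75 mm) for a second without a break (value of joint blue_lid below 0.0015 m and value of joint blue_knob between 0.00101 and 0.00174 m), for 1 s.
At the end, for the whole second after the job is handed in: the blue lid is home (within 1.5 mm), its knob let go and sprung back to rest (within 0.5 mm), the blue jar at rest within 30 mm of where it stood (value of joint blue_lid below 0.0015 m and value of joint blue_knob between -0.0005 and 0.0005 m and distance of blue_jar from where it was at the start of the episode below 0.03 m and linear speed of blue_jar below 0.01 m/s); the robot touches nothing.
It fails at once if the blue knob is pulled harder than 14 N (value of joint blue_knob above 0.00195 m).
It fails at once if the blue knob is pushed down harder than 25 N (value of joint blue_knob below -0.0036 m).
It fails at once if the blue jar with its lid and knob is pushed with more than 28 N (contact force between the arm and blue_jar above 28 N).
It fails at once if the white or the clay jar is pushed with more than 4 N (contact force between the arm and white_jar above 4 N or contact force between the arm and clay_jar above 4 N).
It fails at once if a bystander on the shelf is shifted by more than 15 mm (distance of any of whisk, brush, cloche, bowl, mug from where it was at the start of the episode above 0.015 m).
It also fails if it takes over 62 s, if anything falls off the work surface, if the arm or the gripper's body presses on something with over 40 N, if the wrist force passes 120 N, or if a joint passes its speed limit or range.

## Working session

There is one attempt and no reset: what is moved stays moved. The work goes in short steps, Python scripts to look and compute and a tool call to move; the robot and the scene stay as the last step left them, time stands still between calls to the robot, and variables do not carry over. Pictures are saved under pics/ and viewed, at most 10 in all, crops included, and the job is handed in when it is done.

Besides the shell and the picture viewer there is one more tool, called as name([rows], argument=value, ...), one row to a line, values as JSON. send_rows: Moves the arm, as the interface text tells. Its arguments: {"type":"object","properties":{"targets":{"type":"array"}},"required":["targets"]}

```bash
mkdir -p pics; cat > h.py <<'E'
from bench import arm
import numpy as np, cv2
def pts(cam,depth):
    m=arm.camera_model(cam); v,u=np.mgrid[:depth.shape[0],:depth.shape[1]]
    P=np.stack([(u-m['cx'])/m['fx']*depth,(v-m['cy'])/m['fy']*depth,depth,np.ones_like(depth)],-1)
    T=np.array(m['cam_to_world']); W=P@T.T; W[depth<=0]=np.nan
    return W[...,:3]
E
python3 - <<'E'
from h import *
ims=[]
for c in ('top','side'):
    im,d=arm.get_image(c); W=pts(c,d); np.save(c+'.npy',W); cv2.imwrite(c+'.png',im[...,::-1])
    cv2.imwrite(f'pics/{c}0.png',im[...,::-1])
    for t in ('blue_jar','knob_top','blue_lid','white_jar','clay_jar','susan_foot'):
        print(c,t,[(np.round(b['rect']).tolist(),round(b['score'],2)) for b in arm.boxes_of(c,t)][:3])
    print(np.round(np.array(arm.camera_model(c)['cam_to_world'])[:3,3]))
s=arm.read_state(); print(s)
E
```

```text
top blue_jar [([238.0, 155.0, 27.0, 34.0], 0.84), ([134.0, 139.0, 31.0, 29.0], 0.47)]
top knob_top [([251.0, 161.0, 6.0, 8.0], 0.54)]
top blue_lid [([239.0, 154.0, 30.0, 26.0], 0.77)]
top white_jar [([266.0, 186.0, 30.0, 27.0], 0.84), ([234.0, 139.0, 84.0, 84.0], 0.41)]
top clay_jar [([280.0, 146.0, 28.0, 31.0], 0.83)]
top susan_foot [([232.0, 142.0, 85.0, 84.0], 0.58)]
[ 404.   12. 1486.]
side blue_jar [([236.0, 159.0, 28.0, 49.0], 0.87)]
side knob_top []
side blue_lid [([232.0, 155.0, 33.0, 26.0], 0.81)]
side white_jar [([278.0, 162.0, 29.0, 45.0], 0.84), ([173.0, 266.0, 48.0, 48.0], 0.52)]
side clay_jar [([257.0, 132.0, 22.0, 49.0], 0.82), ([285.0, 136.0, 42.0, 22.0], 0.36)]
side susan_foot []
[  50.  722. 1019.]
{'clock': 0.7, 'joints': array([-9.17401373e-01,  3.84668125e-01,  7.90344936e-03,  6.99534394e-06,
       -1.19400911e+00, -2.58595809e-01]), 'joint_vel': array([ 0.00123587, -0.00080455, -0.00028831, -0.00067247,  0.00014038,
       -0.00119669]), 'joint_efforts': array([-3.63439540e-04, -3.91949844e+01,  1.88584435e+01,  4.18970436e+00,
       -2.86634240e-04, -5.49120685e-06]), 'position': array([ 240.39875842, -576.89223736,  231.33372777]), 'ee_rot': array([-1.96121332e-01,  9.80579636e-01, -1.15521555e-05,  2.04353524e-06]), 'contact_force': array([-0.12792292, -0.2038047 , -0.3149901 ]), 'wrist_torque': array([ 0.05823531, -0.00596336,  0.03849583]), 'grasp_force': 0.0, 'gripper_width': 85.37716239540498}
```

View pics/top0.png

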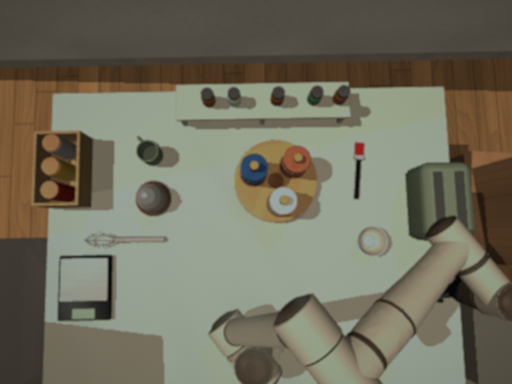

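View pics/side0.png

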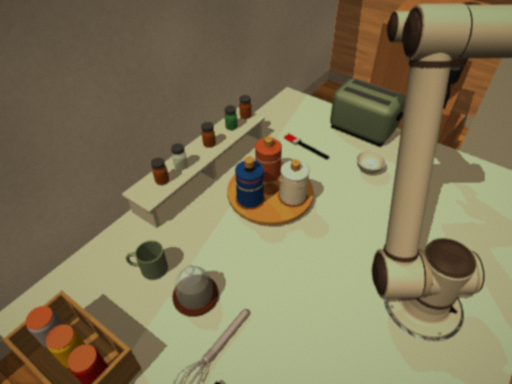

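The top view shows the turntable around pixel (276,181), with the blue jar at (254,168), clay at (295,161) and white at (283,201). A spice rack stands behind it, and the mug and cloche are off to the left. Next I'll locate them metrically.

```bash
python3 - <<'E'
from h import *
from scipy.optimize import least_squares
W=np.load('top.npy'); im=cv2.imread('top.png'); hsv=cv2.cvtColor(im,cv2.COLOR_BGR2HSV)
for n,(u0,v0,w,h) in dict(blue=(236,150,34,40),white=(264,184,34,32),clay=(278,142,32,36)).items():
    P=W[v0:v0+h,u0:u0+w].reshape(-1,3); H=hsv[v0:v0+h,u0:u0+w].reshape(-1,3)
    z=P[:,2]
    k=z>190
    lid=(z>150)&(z<180)
    print(n,'knob',k.sum(),np.round(np.nanmedian(P[k],0),1),np.round(np.nanmean(P[k],0),1),'lid',lid.sum(),np.round(np.nanmean(P[lid],0),1),np.round(np.nanmedian(P[lid],0),1), 'bbox mid',np.round((np.nanmin(P[z>150],0)+np.nanmax(P[z>150],0))/2,1))
P=W[135:230,225:325].reshape(-1,3); d=P[(P[:,2]>26)&(P[:,2]<44)]
hull=cv2.convexHull(d[:,:2].astype(np.float32))[:,0]
print('disc',cv2.minEnclosingCircle(hull),np.median(d[:,2]))
S=np.load('side.npy'); ims=cv2.imread('side.png')
for n,(u0,v0,w,h) in dict(blue=(232,150,36,62),white=(275,155,36,55)).items():
    P=S[v0:v0+h,u0:u0+w].reshape(-1,3); z=P[:,2]
    k=z>190; lid=(z>150)&(z<185)
    print('side',n,'knob',k.sum(),np.round(np.nanmean(P[k],0),1),np.nanmax(z),'lid',np.round(np.nanmedian(P[lid],0),1))
# tall things near
big=(W[...,2]>60)
for (u,v) in [(180,100),(263,105),(340,100),(208,97),(278,95)]: print(u,v,np.round(W[v,u]))
o=[cv2.resize(cv2.imread('top.png')[130:230,220:330],None,fx=5,fy=5,interpolation=2)]
cv2.imwrite('pics/topc.png',o[0])
E
```

```text
blue knob 71 [620.3 -10.2 214.6] [621.1 -11.3 213.8] lid 536 [621.  -11.8 173.2] [619.6 -11.3 173.4] bbox mid [622.6 -12.2 191.7]
white knob 51 [ 510.6 -108.1  192.8] [ 510.  -106.9  193.1] lid 542 [ 509.9 -106.3  162.4] [ 509.4 -105.1  162.3] bbox mid [ 512.  -106.6  175.9]
clay knob 47 [ 650.1 -157.4  193. ] [ 649.5 -156.1  193.3] lid 526 [ 647.6 -154.9  162.3] [ 645.5 -154.   162.3] bbox mid [ 649.6 -155.4  175.8]
disc ((594.7039184570312, -91.73102569580078), 151.58323669433594) 35.85286454109212
side blue knob 92 [617.2  -8.3 209.4] 219.84987681276255 lid [613.1  -3.9 173.9]
side white knob 47 [ 508.9 -106.4  193.9] 197.09992310610016 lid [500.3 -96.1 163.8]
180 100 [879. 243. 100.]
263 105 [853. -52. 104.]
340 100 [ 850. -312.  154.]
208 97 [859. 136. 181.]
278 95 [861. -99. 185.]
```

View pics/topc.png

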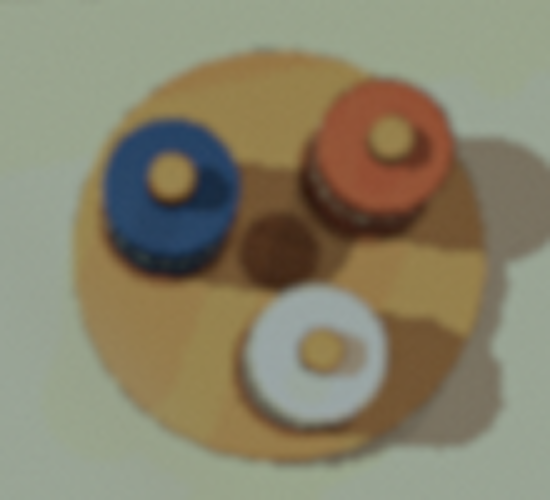

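Blue axis is at about (620.5, −11) and its lid stands about 10.5 mm up, so the knob top is at about 215 mm. I'll align the closing axis tangentially to the turntable so it can self-centre. First comes raising and turning −49° about tool z, then a traverse at height.

send_rows([
  {"gripper":-1,"x":0,"y":0,"z":-1.5,"ax":0,"ay":0,"az":-7},
  {"gripper":-1,"x":0,"y":0,"z":-1.5,"ax":0,"ay":0,"az":-7},
  {"gripper":-1,"x":0,"y":0,"z":-1.5,"ax":0,"ay":0,"az":-7},
  {"gripper":-1,"x":0,"y":0,"z":-1.5,"ax":0,"ay":0,"az":-7},
  {"gripper":-1,"x":0,"y":0,"z":-1,"ax":0,"ay":0,"az":-7},
])

```text
clock: 1.12
position: [240.5, -577.3, 303.2]
ee_rot: [-0.485, 0.875, -0.001, -0.0]
contact_force: [-0.5, -0.6, 0.6]
gripper_width: 85.2
grasp_force: 0.0
```

send_rows([
  {"gripper":-1,"x":0,"y":0,"z":0,"ax":0,"ay":0,"az":-7},
  {"gripper":-1,"x":0,"y":0,"z":0,"ax":0,"ay":0,"az":-7},
  {"gripper":-1,"x":0,"y":0,"z":0,"ax":0,"ay":0,"az":0},
])

```text
clock: 1.37
position: [240.4, -576.9, 301.6]
ee_rot: [-0.586, 0.81, -0.0, 0.0]
contact_force: [-0.5, -0.4, 0.4]
gripper_width: 85.7
grasp_force: 0.0
```

send_rows([
  {"gripper":-1,"x":-3.6,"y":-1.0,"z":0,"ax":0,"ay":0,"az":0},
  {"gripper":-1,"x":-3.6,"y":-1.0,"z":0,"ax":0,"ay":0,"az":0},
  {"gripper":-1,"x":-3.6,"y":-1.0,"z":0,"ax":0,"ay":0,"az":0},
  {"gripper":-1,"x":-3.6,"y":-1.0,"z":0,"ax":0,"ay":0,"az":0},
  {"gripper":-1,"x":-3.6,"y":-1.0,"z":0,"ax":0,"ay":0,"az":0},
])

```text
clock: 1.78
position: [345.1, -420.4, 301.3]
ee_rot: [-0.583, 0.812, 0.0, -0.0]
contact_force: [1.2, 0.7, 0.4]
gripper_width: 85.4
grasp_force: 0.0
```

send_rows([
  {"gripper":-1,"x":-3.6,"y":-1.0,"z":0,"ax":0,"ay":0,"az":0},
  {"gripper":-1,"x":-3.6,"y":-1.0,"z":0,"ax":0,"ay":0,"az":0},
  {"gripper":-1,"x":-3.6,"y":-1.0,"z":0,"ax":0,"ay":0,"az":0},
  {"gripper":-1,"x":-3.6,"y":-1.0,"z":0,"ax":0,"ay":0,"az":0},
  {"gripper":-1,"x":-3.6,"y":-1.0,"z":0,"ax":0,"ay":0,"az":0},
])

```text
clock: 2.2
position: [449.4, -265.1, 301.5]
ee_rot: [-0.584, 0.812, -0.0, 0.0]
contact_force: [0.2, -0.2, -0.1]
gripper_width: 85.5
grasp_force: 0.0
```

send_rows([
  {"gripper":-1,"x":-3.6,"y":-1.0,"z":0,"ax":0,"ay":0,"az":0},
  {"gripper":-1,"x":-3.6,"y":-1.0,"z":0,"ax":0,"ay":0,"az":0},
  {"gripper":-1,"x":-3.6,"y":-1.0,"z":0,"ax":0,"ay":0,"az":0},
  {"gripper":-1,"x":-3.6,"y":-1.0,"z":0,"ax":0,"ay":0,"az":0},
  {"gripper":-1,"x":0,"y":0,"z":0,"ax":0,"ay":0,"az":0},
])

```text
clock: 2.62
position: [535.1, -138.4, 300.6]
ee_rot: [-0.586, 0.81, 0.0, 0.0]
contact_force: [0.2, -0.4, -0.6]
gripper_width: 85.1
grasp_force: 0.0
```

send_rows([
  {"gripper":-1,"x":-3.7,"y":-1.0,"z":0,"ax":0,"ay":0,"az":0},
  {"gripper":-1,"x":-3.7,"y":-1.1,"z":0,"ax":0,"ay":0,"az":0},
  {"gripper":-1,"x":-3.7,"y":-1.0,"z":0,"ax":0,"ay":0,"az":0},
  {"gripper":-1,"x":-3.7,"y":-1.0,"z":0,"ax":0,"ay":0,"az":0},
  {"gripper":-1,"x":0,"y":0,"z":2,"ax":0,"ay":0,"az":0},
])

```text
clock: 3.03
position: [622.7, -10.7, 283.8]
ee_rot: [-0.586, 0.81, -0.002, 0.004]
contact_force: [1.2, 0.1, 0.5]
gripper_width: 85.3
grasp_force: 0.0
```

send_rows([
  {"gripper":-1,"x":0,"y":0,"z":2,"ax":0,"ay":0,"az":0},
  {"gripper":-1,"x":0,"y":0,"z":2,"ax":0,"ay":0,"az":0},
  {"gripper":-1,"x":0,"y":0,"z":0,"ax":0,"ay":0,"az":0},
  {"gripper":-1,"x":0,"y":0,"z":0,"ax":0,"ay":0,"az":0},
])

```text
clock: 3.37
position: [617.3, -15.6, 240.5]
ee_rot: [-0.584, 0.811, 0.0, -0.001]
contact_force: [-0.5, -0.8, 0.4]
gripper_width: 85.6
grasp_force: 0.0
```

```bash
python3 - <<'E'
from h import *
im,d=arm.get_image('side'); cv2.imwrite('pics/s1.png',cv2.resize(im[90:240,180:360,::-1],None,fx=4,fy=4,interpolation=2))
W=pts('side',d); P=W[150:185,232:268]; k=(P[...,2]>195)&(P[...,2]<219)&(np.hypot(P[...,0]-620,P[...,1]+11)<25); print(k.sum(),P[k].mean(0))
s=arm.read_state(); print(s['position'],s['contact_force'])
E
```

```text
86 [617.22562799  -8.07512612 210.56245002]
[618.16270738 -15.61388307 242.10763468] [-0.43968749 -0.99788962  1.19934302]
```

View pics/s1.png

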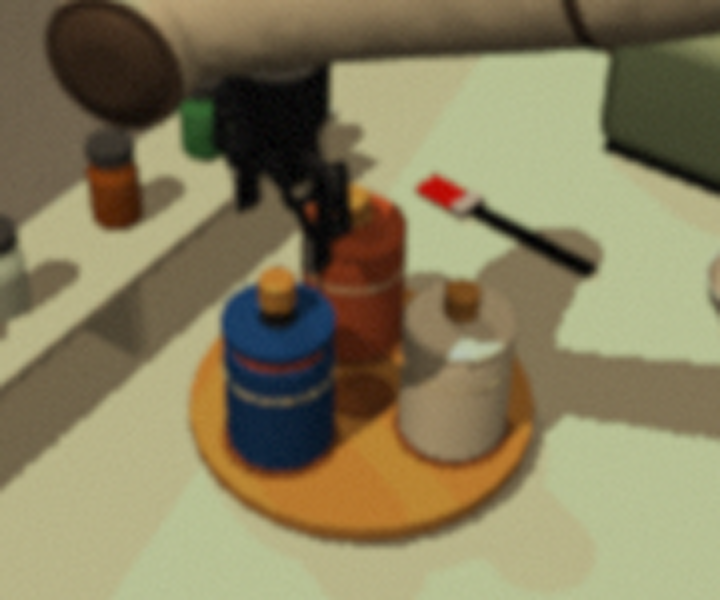

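The open gripper sits above the blue knob, which is at crop (277,290). The fingers are at (245,185) and (325,215), so the knob lies between them. I'll correct a few mm and check again.

send_rows([
  {"gripper":-1,"x":-0.5,"y":-0.1,"z":0,"ax":0,"ay":0,"az":0},
  {"gripper":-1,"x":0,"y":0,"z":0,"ax":0,"ay":0,"az":0},
  {"gripper":-1,"x":0,"y":0,"z":0,"ax":0,"ay":0,"az":0},
  {"gripper":-1,"x":0,"y":0,"z":0,"ax":0,"ay":0,"az":0},
])

```text
clock: 3.75
position: [620.6, -10.7, 242.2]
ee_rot: [-0.585, 0.811, -0.0, 0.001]
contact_force: [-1.3, -0.1, 0.0]
gripper_width: 85.3
grasp_force: 0.0
```

```bash
python3 - <<'E'
from h import *
s=arm.read_state(); print(s['position'],s['contact_force'])
p=s['position']
for c in ('side','top'):
    m=arm.camera_model(c); T=np.linalg.inv(np.array(m['cam_to_world']))
    for q in ([620.5,-11,215],[*p[:2],p[2]+13]):
        x=T@np.append(q,1); print(c,m['fx']*x[0]/x[2]+m['cx'],m['fy']*x[1]/x[2]+m['cy'])
E
```

```text
[620.55995586 -10.74798717 242.18138073] [-1.32559317 -0.11184042  0.02577415]
side 248.57710775645526 159.92242819743313
side 248.2488822046021 149.8761225644921
top 253.32014105072562 164.8430706137368
top 253.42717777907822 162.6482576195377
```

send_rows([
  {"gripper":-1,"x":0,"y":0,"z":2,"ax":0,"ay":0,"az":0},
  {"gripper":-1,"x":0,"y":0,"z":2,"ax":0,"ay":0,"az":0},
  {"gripper":-1,"x":0,"y":0,"z":1.9,"ax":0,"ay":0,"az":0},
  {"gripper":-1,"x":0,"y":0,"z":0,"ax":0,"ay":0,"az":0},
  {"gripper":-1,"x":0,"y":0,"z":0,"ax":0,"ay":0,"az":0},
])

```text
clock: 4.17
position: [620.0, -11.0, 182.0]
ee_rot: [-0.585, 0.811, 0.0, -0.001]
contact_force: [0.7, 0.1, 0.7]
gripper_width: 85.5
grasp_force: 0.0
```

send_rows([
  {"gripper":-0.4,"x":0,"y":0,"z":0,"ax":0,"ay":0,"az":0},
  {"gripper":-0.2,"x":0,"y":0,"z":0,"ax":0,"ay":0,"az":0},
  {"gripper":0,"x":0,"y":0,"z":0,"ax":0,"ay":0,"az":0},
  {"gripper":0.1,"x":0,"y":0,"z":0,"ax":0,"ay":0,"az":0},
  {"gripper":0.1,"x":0,"y":0,"z":0,"ax":0,"ay":0,"az":0},
])

```text
clock: 4.58
position: [620.5, -10.7, 183.1]
ee_rot: [-0.585, 0.811, -0.0, 0.001]
contact_force: [-0.1, -0.5, -0.0]
gripper_width: 38.3
grasp_force: 0.0
```

send_rows([
  {"gripper":0.15,"x":0,"y":0,"z":0,"ax":0,"ay":0,"az":0},
  {"gripper":0.2,"x":0,"y":0,"z":0,"ax":0,"ay":0,"az":0},
  {"gripper":0.25,"x":0,"y":0,"z":0,"ax":0,"ay":0,"az":0},
  {"gripper":0.28,"x":0,"y":0,"z":0,"ax":0,"ay":0,"az":0},
  {"gripper":0.3,"x":0,"y":0,"z":0,"ax":0,"ay":0,"az":0},
])

```text
clock: 5.0
position: [621.2, -10.9, 182.8]
ee_rot: [-0.585, 0.811, -0.001, 0.001]
contact_force: [2.9, -0.4, 0.2]
gripper_width: 29.6
grasp_force: 2.7
```

send_rows([
  {"gripper":0.33,"x":0,"y":0,"z":0,"ax":0,"ay":0,"az":0},
  {"gripper":0.36,"x":0,"y":0,"z":0,"ax":0,"ay":0,"az":0},
  {"gripper":0.4,"x":0,"y":0,"z":0,"ax":0,"ay":0,"az":0},
  {"gripper":0.4,"x":0,"y":0,"z":0,"ax":0,"ay":0,"az":0},
])

```text
clock: 5.33
position: [621.0, -10.8, 182.9]
ee_rot: [-0.585, 0.811, -0.001, 0.001]
contact_force: [3.6, -1.9, 1.1]
gripper_width: 27.7
grasp_force: 58.9
```

send_rows([
  {"gripper":1,"x":0,"y":0,"z":0,"ax":0,"ay":0,"az":0},
  {"gripper":1,"x":0,"y":0,"z":0,"ax":0,"ay":0,"az":0},
  {"gripper":1,"x":0,"y":0,"z":0.05,"ax":0,"ay":0,"az":0},
  {"gripper":1,"x":0,"y":0,"z":0.05,"ax":0,"ay":0,"az":0},
  {"gripper":1,"x":0,"y":0,"z":0.05,"ax":0,"ay":0,"az":0},
])

```text
clock: 5.75
position: [620.9, -10.8, 182.0]
ee_rot: [-0.585, 0.811, -0.001, 0.001]
contact_force: [3.1, -0.8, 6.8]
gripper_width: 27.9
grasp_force: 59.5
```

send_rows([
  {"gripper":1,"x":0,"y":0,"z":0.05,"ax":0,"ay":0,"az":0},
  {"gripper":1,"x":0,"y":0,"z":0.05,"ax":0,"ay":0,"az":0},
  {"gripper":1,"x":0,"y":0,"z":0,"ax":0,"ay":0,"az":0},
  {"gripper":1,"x":0,"y":0,"z":0,"ax":0,"ay":0,"az":0},
])

```text
clock: 6.08
position: [620.9, -10.8, 181.8]
ee_rot: [-0.585, 0.811, -0.001, 0.001]
contact_force: [3.0, -0.5, 8.2]
gripper_width: 28.5
grasp_force: 59.6
```

send_rows([
  {"gripper":1,"x":0,"y":0,"z":0.1,"ax":0,"ay":0,"az":0},
  {"gripper":1,"x":0,"y":0,"z":0.1,"ax":0,"ay":0,"az":0},
  {"gripper":1,"x":0,"y":0,"z":0.1,"ax":0,"ay":0,"az":0},
  {"gripper":1,"x":0,"y":0,"z":0.1,"ax":0,"ay":0,"az":0},
  {"gripper":1,"x":0,"y":0,"z":0,"ax":0,"ay":0,"az":0},
])

```text
clock: 6.5
position: [620.9, -10.8, 177.9]
ee_rot: [-0.585, 0.811, -0.001, 0.001]
contact_force: [2.0, -0.3, 8.5]
gripper_width: 28.4
grasp_force: 59.7
```

send_rows([
  {"gripper":1,"x":0,"y":0,"z":0.1,"ax":0,"ay":0,"az":0},
  {"gripper":1,"x":0,"y":0,"z":0.1,"ax":0,"ay":0,"az":0},
  {"gripper":1,"x":0,"y":0,"z":0.1,"ax":0,"ay":0,"az":0},
  {"gripper":1,"x":0,"y":0,"z":0,"ax":0,"ay":0,"az":0},
  {"gripper":1,"x":0,"y":0,"z":0,"ax":0,"ay":0,"az":0},
])

```text
clock: 6.92
position: [620.9, -10.8, 174.9]
ee_rot: [-0.585, 0.811, -0.001, 0.001]
contact_force: [2.0, -0.7, 8.4]
gripper_width: 28.0
grasp_force: 59.6
```

send_rows([
  {"gripper":1,"x":0,"y":0,"z":0.1,"ax":0,"ay":0,"az":0},
  {"gripper":1,"x":0,"y":0,"z":0.1,"ax":0,"ay":0,"az":0},
  {"gripper":1,"x":0,"y":0,"z":0.05,"ax":0,"ay":0,"az":0},
  {"gripper":1,"x":0,"y":0,"z":0,"ax":0,"ay":0,"az":0},
])

```text
clock: 7.25
position: [620.9, -10.8, 172.4]
ee_rot: [-0.585, 0.811, -0.001, 0.001]
contact_force: [2.0, -0.6, 8.8]
gripper_width: 28.3
grasp_force: 59.6
```

send_rows([
  {"gripper":1,"x":0,"y":0,"z":0.05,"ax":0,"ay":0,"az":0},
  {"gripper":1,"x":0,"y":0,"z":0.05,"ax":0,"ay":0,"az":0},
  {"gripper":1,"x":0,"y":0,"z":0,"ax":0,"ay":0,"az":0},
])

```text
clock: 7.5
position: [620.9, -10.8, 171.4]
ee_rot: [-0.585, 0.811, -0.001, 0.001]
contact_force: [2.0, -0.5, 9.3]
gripper_width: 28.8
grasp_force: 59.7
```

send_rows([
  {"gripper":1,"x":0,"y":0,"z":0.05,"ax":0,"ay":0,"az":0},
  {"gripper":1,"x":0,"y":0,"z":0.05,"ax":0,"ay":0,"az":0},
  {"gripper":1,"x":0,"y":0,"z":0,"ax":0,"ay":0,"az":0},
])

```text
clock: 7.75
position: [621.0, -10.8, 170.9]
ee_rot: [-0.585, 0.811, -0.001, 0.001]
contact_force: [1.7, -0.6, 10.8]
gripper_width: 28.2
grasp_force: 59.8
```

send_rows([
  {"gripper":1,"x":0,"y":0,"z":0.05,"ax":0,"ay":0,"az":0},
  {"gripper":1,"x":0,"y":0,"z":0.05,"ax":0,"ay":0,"az":0},
  {"gripper":1,"x":0,"y":0,"z":0,"ax":0,"ay":0,"az":0},
  {"gripper":1,"x":0,"y":0,"z":0,"ax":0,"ay":0,"az":0},
])

```text
clock: 8.08
position: [621.0, -10.8, 170.6]
ee_rot: [-0.586, 0.811, -0.001, 0.001]
contact_force: [0.1, -0.0, 12.6]
gripper_width: 28.1
grasp_force: 60.0
```

send_rows([
  {"gripper":1,"x":0,"y":0,"z":0.05,"ax":0,"ay":0,"az":0},
  {"gripper":1,"x":0,"y":0,"z":0,"ax":0,"ay":0,"az":0},
  {"gripper":1,"x":0,"y":0,"z":0,"ax":0,"ay":0,"az":0},
  {"gripper":1,"x":0,"y":0,"z":0,"ax":0,"ay":0,"az":0},
])

```text
clock: 8.42
position: [621.0, -10.8, 170.4]
ee_rot: [-0.586, 0.811, -0.001, 0.001]
contact_force: [-0.6, 0.1, 13.5]
gripper_width: 28.0
grasp_force: 60.1
```

send_rows([
  {"gripper":1,"x":0,"y":0,"z":0.05,"ax":0,"ay":0,"az":0},
  {"gripper":1,"x":0,"y":0,"z":0.05,"ax":0,"ay":0,"az":0},
  {"gripper":1,"x":0,"y":0,"z":0.05,"ax":0,"ay":0,"az":0},
  {"gripper":1,"x":0,"y":0,"z":0,"ax":0,"ay":0,"az":0},
  {"gripper":1,"x":0,"y":0,"z":0,"ax":0,"ay":0,"az":0},
])

```text
clock: 8.83
position: [621.0, -10.9, 169.9]
ee_rot: [-0.586, 0.811, -0.002, 0.001]
contact_force: [-1.7, 0.3, 16.6]
gripper_width: 27.9
grasp_force: 60.5
```

```bash
python3 - <<'E'
from h import *
f=[]
for i in range(3):
    im,d=arm.get_image('top'); s=arm.read_state(); f.append(s['contact_force'])
print(np.round(f,2),s['position'])
W=pts('top',d)
im,d=arm.get_image('side'); W=pts('side',d)
cv2.imwrite('pics/s2.png',cv2.resize(im[130:220,210:320,::-1],None,fx=6,fy=6,interpolation=2))
E
```

```text
[[-0.91  0.54 18.24]
 [-1.31  0.4  17.34]
 [-1.77 -0.55 16.85]] [621.06307517 -10.84303537 169.88934731]
```

View pics/s2.png

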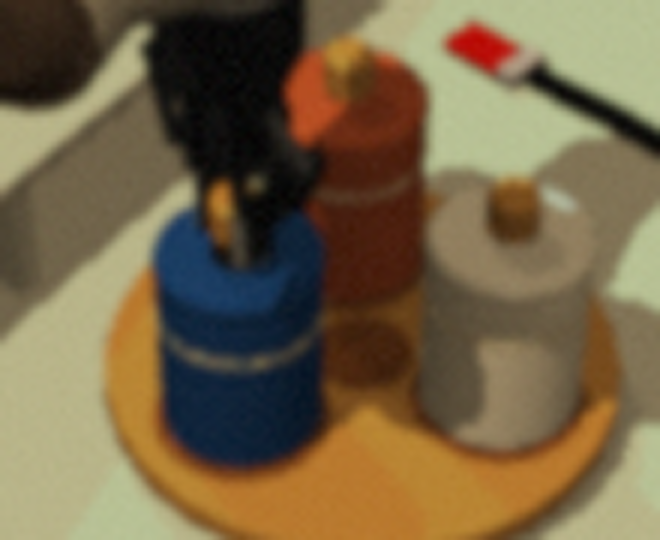

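The orange gasket no longer shows and the lid sits flush on the blue jar, with force rising against the stop at about 17 N. Now I'll ease off and pull gradually.

send_rows([
  {"gripper":1,"x":0,"y":0,"z":-0.1,"ax":0,"ay":0,"az":0},
  {"gripper":1,"x":0,"y":0,"z":-0.1,"ax":0,"ay":0,"az":0},
  {"gripper":1,"x":0,"y":0,"z":-0.1,"ax":0,"ay":0,"az":0},
  {"gripper":1,"x":0,"y":0,"z":-0.1,"ax":0,"ay":0,"az":0},
  {"gripper":1,"x":0,"y":0,"z":0,"ax":0,"ay":0,"az":0},
])

```text
clock: 9.45
position: [621.0, -10.8, 171.3]
ee_rot: [-0.585, 0.811, -0.001, 0.001]
contact_force: [2.6, -2.1, 7.7]
gripper_width: 28.4
grasp_force: 59.5
```

send_rows([
  {"gripper":1,"x":0,"y":0,"z":0,"ax":0,"ay":0,"az":0},
  {"gripper":1,"x":0,"y":0,"z":0,"ax":0,"ay":0,"az":0},
])

```text
clock: 9.62
position: [621.0, -10.8, 171.3]
ee_rot: [-0.585, 0.811, -0.001, 0.001]
contact_force: [1.9, -0.9, 7.6]
gripper_width: 28.1
grasp_force: 59.5
```

send_rows([
  {"gripper":1,"x":0,"y":0,"z":-0.1,"ax":0,"ay":0,"az":0},
  {"gripper":1,"x":0,"y":0,"z":-0.1,"ax":0,"ay":0,"az":0},
  {"gripper":1,"x":0,"y":0,"z":-0.1,"ax":0,"ay":0,"az":0},
  {"gripper":1,"x":0,"y":0,"z":-0.1,"ax":0,"ay":0,"az":0},
  {"gripper":1,"x":0,"y":0,"z":0,"ax":0,"ay":0,"az":0},
])

```text
clock: 10.03
position: [620.4, -10.7, 172.5]
ee_rot: [-0.585, 0.811, 0.0, 0.0]
contact_force: [5.3, -1.7, 0.7]
gripper_width: 28.3
grasp_force: 59.2
```

send_rows([
  {"gripper":1,"x":0,"y":0,"z":-0.1,"ax":0,"ay":0,"az":0},
  {"gripper":1,"x":0,"y":0,"z":0,"ax":0,"ay":0,"az":0},
  {"gripper":1,"x":0,"y":0,"z":0,"ax":0,"ay":0,"az":0},
])

```text
clock: 10.28
position: [620.2, -10.6, 172.8]
ee_rot: [-0.585, 0.811, 0.0, -0.0]
contact_force: [4.9, -1.1, -1.5]
gripper_width: 28.3
grasp_force: 59.4
```

send_rows([
  {"gripper":1,"x":0,"y":0,"z":-0.1,"ax":0,"ay":0,"az":0},
  {"gripper":1,"x":0,"y":0,"z":-0.1,"ax":0,"ay":0,"az":0},
  {"gripper":1,"x":0,"y":0,"z":-0.05,"ax":0,"ay":0,"az":0},
  {"gripper":1,"x":0,"y":0,"z":0,"ax":0,"ay":0,"az":0},
  {"gripper":1,"x":0,"y":0,"z":0,"ax":0,"ay":0,"az":0},
])

```text
clock: 10.7
position: [619.8, -10.5, 173.6]
ee_rot: [-0.585, 0.811, 0.001, -0.001]
contact_force: [7.2, -1.5, -7.1]
gripper_width: 28.1
grasp_force: 59.6
```

send_rows([
  {"gripper":1,"x":0,"y":0,"z":0,"ax":0,"ay":0,"az":0},
])

```text
clock: 10.78
position: [619.8, -10.5, 173.6]
ee_rot: [-0.585, 0.811, 0.001, -0.001]
contact_force: [7.8, -2.7, -7.5]
gripper_width: 28.0
grasp_force: 59.6
```

send_rows([
  {"gripper":1,"x":0,"y":0,"z":0,"ax":0,"ay":0,"az":0},
])

```text
clock: 10.87
position: [619.8, -10.5, 173.6]
ee_rot: [-0.585, 0.811, 0.001, -0.001]
contact_force: [7.2, -1.2, -7.8]
gripper_width: 28.2
grasp_force: 59.6
```

send_rows([
  {"gripper":1,"x":0,"y":0,"z":-0.05,"ax":0,"ay":0,"az":0},
  {"gripper":1,"x":0,"y":0,"z":-0.05,"ax":0,"ay":0,"az":0},
  {"gripper":1,"x":0,"y":0,"z":0,"ax":0,"ay":0,"az":0},
  {"gripper":1,"x":0,"y":0,"z":0,"ax":0,"ay":0,"az":0},
])

```text
clock: 11.2
position: [619.6, -10.4, 173.9]
ee_rot: [-0.585, 0.811, 0.001, -0.001]
contact_force: [7.4, -2.1, -9.1]
gripper_width: 27.7
grasp_force: 59.7
```

send_rows([
  {"gripper":1,"x":0,"y":0,"z":0,"ax":0,"ay":0,"az":0},
])

```text
clock: 11.28
position: [619.6, -10.4, 173.9]
ee_rot: [-0.585, 0.811, 0.001, -0.001]
contact_force: [8.4, -1.7, -9.1]
gripper_width: 28.3
grasp_force: 59.7
```

send_rows([
  {"gripper":1,"x":0,"y":0,"z":0,"ax":0,"ay":0,"az":0},
])

```text
clock: 11.37
position: [619.6, -10.4, 173.9]
ee_rot: [-0.585, 0.811, 0.001, -0.001]
contact_force: [6.9, -0.6, -9.6]
gripper_width: 28.3
grasp_force: 59.7
```

Readings give about 9.3 N; I'll add a touch for 10 N and hold for over 2 s.

send_rows([
  {"gripper":1,"x":0,"y":0,"z":-0.03,"ax":0,"ay":0,"az":0},
  {"gripper":1,"x":0,"y":0,"z":0,"ax":0,"ay":0,"az":0},
  {"gripper":1,"x":0,"y":0,"z":0,"ax":0,"ay":0,"az":0},
  {"gripper":1,"x":0,"y":0,"z":0,"ax":0,"ay":0,"az":0},
  {"gripper":1,"x":0,"y":0,"z":0,"ax":0,"ay":0,"az":0},
])

```text
clock: 11.78
position: [619.6, -10.4, 174.0]
ee_rot: [-0.585, 0.811, 0.001, -0.001]
contact_force: [8.0, -2.9, -10.4]
gripper_width: 28.3
grasp_force: 59.8
```

send_rows([
  {"gripper":1,"x":0,"y":0,"z":0,"ax":0,"ay":0,"az":0},
  {"gripper":1,"x":0,"y":0,"z":0,"ax":0,"ay":0,"az":0},
  {"gripper":1,"x":0,"y":0,"z":0,"ax":0,"ay":0,"az":0},
  {"gripper":1,"x":0,"y":0,"z":0,"ax":0,"ay":0,"az":0},
  {"gripper":1,"x":0,"y":0,"z":0,"ax":0,"ay":0,"az":0},
])

```text
clock: 12.2
position: [619.6, -10.4, 174.0]
ee_rot: [-0.585, 0.811, 0.001, -0.001]
contact_force: [7.5, -1.6, -10.3]
gripper_width: 28.6
grasp_force: 59.8
```

send_rows([
  {"gripper":1,"x":0,"y":0,"z":0,"ax":0,"ay":0,"az":0},
  {"gripper":1,"x":0,"y":0,"z":0,"ax":0,"ay":0,"az":0},
  {"gripper":1,"x":0,"y":0,"z":0,"ax":0,"ay":0,"az":0},
  {"gripper":1,"x":0,"y":0,"z":0,"ax":0,"ay":0,"az":0},
  {"gripper":1,"x":0,"y":0,"z":0,"ax":0,"ay":0,"az":0},
])

```text
clock: 12.62
position: [619.6, -10.4, 174.0]
ee_rot: [-0.585, 0.811, 0.001, -0.001]
contact_force: [8.4, -1.2, -10.1]
gripper_width: 28.3
grasp_force: 59.8
```

send_rows([
  {"gripper":1,"x":0,"y":0,"z":0,"ax":0,"ay":0,"az":0},
  {"gripper":1,"x":0,"y":0,"z":0,"ax":0,"ay":0,"az":0},
  {"gripper":1,"x":0,"y":0,"z":0,"ax":0,"ay":0,"az":0},
  {"gripper":1,"x":0,"y":0,"z":0,"ax":0,"ay":0,"az":0},
  {"gripper":1,"x":0,"y":0,"z":0,"ax":0,"ay":0,"az":0},
])

```text
clock: 13.03
position: [619.6, -10.4, 174.0]
ee_rot: [-0.585, 0.811, 0.001, -0.001]
contact_force: [7.8, -2.2, -9.8]
gripper_width: 28.4
grasp_force: 59.8
```

send_rows([
  {"gripper":1,"x":0,"y":0,"z":0,"ax":0,"ay":0,"az":0},
  {"gripper":1,"x":0,"y":0,"z":0,"ax":0,"ay":0,"az":0},
  {"gripper":1,"x":0,"y":0,"z":0,"ax":0,"ay":0,"az":0},
  {"gripper":1,"x":0,"y":0,"z":0,"ax":0,"ay":0,"az":0},
  {"gripper":1,"x":0,"y":0,"z":0,"ax":0,"ay":0,"az":0},
])

```text
clock: 13.45
position: [619.6, -10.4, 174.0]
ee_rot: [-0.585, 0.811, 0.001, -0.001]
contact_force: [8.3, -2.2, -10.2]
gripper_width: 28.1
grasp_force: 59.8
```

send_rows([
  {"gripper":1,"x":0,"y":0,"z":0,"ax":0,"ay":0,"az":0},
  {"gripper":1,"x":0,"y":0,"z":0,"ax":0,"ay":0,"az":0},
  {"gripper":1,"x":0,"y":0,"z":0,"ax":0,"ay":0,"az":0},
])

```text
clock: 13.7
position: [619.6, -10.4, 174.0]
ee_rot: [-0.585, 0.811, 0.001, -0.001]
contact_force: [8.4, -2.1, -9.9]
gripper_width: 28.4
grasp_force: 59.8
```

send_rows([
  {"gripper":1,"x":0,"y":0,"z":0.1,"ax":0,"ay":0,"az":0},
  {"gripper":1,"x":0,"y":0,"z":0.1,"ax":0,"ay":0,"az":0},
  {"gripper":1,"x":0,"y":0,"z":0.1,"ax":0,"ay":0,"az":0},
  {"gripper":1,"x":0,"y":0,"z":0.1,"ax":0,"ay":0,"az":0},
  {"gripper":1,"x":0,"y":0,"z":0,"ax":0,"ay":0,"az":0},
])

```text
clock: 14.12
position: [619.7, -10.5, 172.9]
ee_rot: [-0.585, 0.811, 0.001, -0.001]
contact_force: [4.2, 0.1, -2.0]
gripper_width: 28.4
grasp_force: 60.5
```

send_rows([
  {"gripper":1,"x":0,"y":0,"z":0,"ax":0,"ay":0,"az":0},
  {"gripper":1,"x":0,"y":0,"z":0,"ax":0,"ay":0,"az":0},
])

```text
clock: 14.28
position: [619.7, -10.5, 173.1]
ee_rot: [-0.585, 0.811, 0.001, -0.001]
contact_force: [4.2, 0.4, -3.9]
gripper_width: 28.5
grasp_force: 60.4
```

send_rows([
  {"gripper":1,"x":0,"y":0,"z":0.1,"ax":0,"ay":0,"az":0},
  {"gripper":1,"x":0,"y":0,"z":0.05,"ax":0,"ay":0,"az":0},
  {"gripper":1,"x":0,"y":0,"z":0,"ax":0,"ay":0,"az":0},
  {"gripper":1,"x":0,"y":0,"z":0,"ax":0,"ay":0,"az":0},
])

```text
clock: 14.62
position: [619.9, -10.6, 172.7]
ee_rot: [-0.585, 0.811, 0.0, -0.0]
contact_force: [2.4, 2.4, -1.0]
gripper_width: 28.1
grasp_force: 60.6
```

send_rows([
  {"gripper":0.35,"x":0,"y":0,"z":0,"ax":0,"ay":0,"az":0},
  {"gripper":0.3,"x":0,"y":0,"z":0,"ax":0,"ay":0,"az":0},
  {"gripper":0.2,"x":0,"y":0,"z":0,"ax":0,"ay":0,"az":0},
  {"gripper":0.1,"x":0,"y":0,"z":0,"ax":0,"ay":0,"az":0},
  {"gripper":0,"x":0,"y":0,"z":0,"ax":0,"ay":0,"az":0},
])

```text
clock: 15.03
position: [619.5, -11.2, 172.5]
ee_rot: [-0.585, 0.811, 0.0, -0.001]
contact_force: [0.3, -0.7, 0.1]
gripper_width: 42.6
grasp_force: 0.0
```

send_rows([
  {"gripper":-0.5,"x":0,"y":0,"z":0,"ax":0,"ay":0,"az":0},
  {"gripper":-1,"x":0,"y":0,"z":0,"ax":0,"ay":0,"az":0},
  {"gripper":-1,"x":0,"y":0,"z":0,"ax":0,"ay":0,"az":0},
  {"gripper":-1,"x":0,"y":0,"z":0,"ax":0,"ay":0,"az":0},
])

```text
clock: 15.37
position: [620.2, -10.9, 172.6]
ee_rot: [-0.585, 0.811, 0.0, -0.0]
contact_force: [0.2, 0.3, 0.3]
gripper_width: 85.2
grasp_force: 0.0
```

Released cleanly; now rising straight up.

send_rows([
  {"gripper":-1,"x":0,"y":0,"z":-2,"ax":0,"ay":0,"az":0},
  {"gripper":-1,"x":0,"y":0,"z":-3,"ax":0,"ay":0,"az":0},
  {"gripper":-1,"x":0,"y":0,"z":-3,"ax":0,"ay":0,"az":0},
  {"gripper":-1,"x":0,"y":0,"z":-3,"ax":0,"ay":0,"az":0},
  {"gripper":-1,"x":0,"y":0,"z":0,"ax":0,"ay":0,"az":0},
])

```text
clock: 15.78
position: [623.3, -11.1, 290.4]
ee_rot: [-0.585, 0.811, -0.004, 0.006]
contact_force: [0.9, 0.6, 2.0]
gripper_width: 85.6
grasp_force: 0.0
```

send_rows([
  {"gripper":-1,"x":0,"y":0,"z":0,"ax":0,"ay":0,"az":0},
  {"gripper":-1,"x":0,"y":0,"z":0,"ax":0,"ay":0,"az":0},
  {"gripper":-1,"x":0,"y":0,"z":0,"ax":0,"ay":0,"az":0},
])

```text
clock: 16.03
position: [619.6, -10.8, 281.1]
ee_rot: [-0.585, 0.811, 0.001, -0.001]
contact_force: [0.2, 0.1, 0.5]
gripper_width: 85.5
grasp_force: 0.0
```

```bash
python3 - <<'E'
from h import *
im,d=arm.get_image('side'); W=pts('side',d)
P=W[140:212,225:272].reshape(-1,3); z=P[:,2]; near=np.hypot(P[:,0]-620,P[:,1]+11)<46
k=near&(z>188)&(z<225); lid=near&(z>155)&(z<180)
print('knob',k.sum(),P[k].mean(0),z[k].max(),'lid',np.median(P[lid],0))
cv2.imwrite('pics/s3.png',cv2.resize(im[110:220,200:330,::-1],None,fx=5,fy=5,interpolation=2))
print(arm.read_state()['position'])
E
```

```text
knob 77 [615.91118093  -7.93673212 201.96087308] 209.6074003038202 lid [610.91088087  -1.50463474 164.09382999]
[619.63427931 -10.86198514 281.04475547]
```

View pics/s3.png

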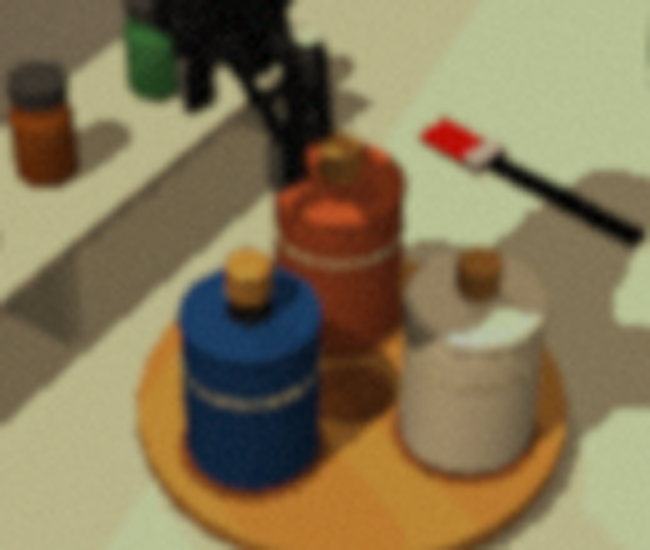

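The blue lid at crop (250,310) is fully home with no gasket showing. Its top measures about 164 mm, matching the white jar from the same camera. The gripper is clear, so I'm handing in.

```bash
python3 -c "
from bench import arm
print(arm.job_done())"
```

```text
the job is handed in; nothing more can be done
None
```

The lid was pressed home with a peak reading of about 18 N, held under a steady pull of about 10 N for just over 2 s without lifting, then released; the job is handed in, but no verdict was returned.

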